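# Take the width of a trim panel with a spring tape and lock it

## Task

Take the overall width of the clamped trim panel with the tape measure: hook its end over the panel's far edge, draw the case back towards you across the panel, square to it, and set it down on the plywood behind the near edge, then let it forward, still in your grip, until its front rests snug against the near edge's rubber moulding; never press hard on the panel or let the spring snap the case into it. Then let go, press the thumb lock fully down, and leave the tape standing there, hooked and locked, without shifting the tools and parts that lie around it.

Things in the scene. Friction and masses are not known exactly. Their poses are not given: they have to be found in the camera images.
- tape: Pocket tape measure standing upright: black rubber and grey case 75 mm long (x axis; mouth and hook at +x), 36 mm thick (y), 64 mm high, 0.4 to 0.6 kg. Origin: centre of its underside. Take it across its thickness at mid length. Blade leaves the flat, square front 8 to 10 mm above the underside. Starts on the flat carton, its hook hanging past the carton's +x edge.
- tape_hook (a point): Lower end of the steel hook at the blade's end, mid width, on its inner side (towards the case). The hook is a plate 2 mm thick, 24 mm wide, reaching 14 mm below the blade, so 6 mm lower than the case's underside. With the blade all in, its inner side is 4 mm ahead of the case's front, 41.5 mm ahead of the tape's origin.
- tape_blade (a joint): Length of blade drawn out, m: 0 all in, 0.19 at most. Its spring pulls it in with about 3.6 N when all in, 4.6 N at 0.16 m: enough to drag the freestanding case along. The blade does not bend: it stays straight ahead of the case, at the height of the mouth.
- tape_lock (a joint): Thumb lock travel, m: 0 up (free), 0.006 to 0.007 down (locked: its shoe brakes the blade). A snap action: it resists with about 9 N at first, gives way past half travel and stays down by itself.
- tape_lock_top (a point): Centre of the top face (20 x 20 mm) of the black thumb lock on the case's top front: when free, 27 mm ahead of the tape's origin and 74 mm above its underside, 10 mm proud of the case. It is pressed down (it travels mostly down, slightly forward).
- panel: Brown hardboard trim panel clamped flat on the plywood board: 150 mm (x) without its edge moulding, 300 mm long (y), 6 mm thick. Origin: centre of its underside, on the board's top; +x points across it to the far long edge (away from the robot). Round hole at y = +92 mm, slot at y = -92 mm, a clamp 70 mm high at each short end; the middle, |y| below 50 mm, is clear.
- panel_far (a point): Middle of the panel's far edge, at its top face (x = +75, z = +6 mm of the panel). This edge is bare and square and overhangs the board by 18 mm; the bench is 25 mm below the overhang.
- panel_near (a point): Middle of the hardboard's near edge (x = -75, z = +6 mm of the panel), hidden under a black rubber edge moulding, as high as the panel, 30 mm wide, on the board, with a flat upright face. It is pushed on more or less far, so its outer face lies 1 to 23 mm beyond this point: the overall width is not known beforehand and the moulding is not tracked.
- board: Plywood work board, 260 (x) x 340 (y) x 25 mm, fixed on the bench; origin: centre of its underside; the panel's origin lies at x = +73, y = 0, z = 25 mm of it, same axes. Behind the moulding a strip of the board at least 100 mm deep is free; the case stands there at the end.
- carton: Flat closed cardboard carton, 170 x 120 x 35 mm, fixed, left or right of the board; origin: centre of its underside.
- screwdriver: stubby screwdriver, 105 mm long, black handle, lying on the plywood board near one end of its free strip; bystander, origin under its middle
- clip_tin: round aluminium tin of trim clips, 40 mm across, 18 mm high, standing on the free strip of the plywood board near the other end; bystander
- tray: grey open parts tray with four compartments, 170 x 120 x 30 mm, on the bench on the side opposite the carton; bystander
- mug: white mug, 76 mm across, 90 mm tall, standing right of the panel and beyond it; bystander
- spanner: steel spanner, 180 mm long, lying beyond the panel; bystander
There are look-alikes about, which are no part of the job. There is more than one size of the tape; the one meant has the size given above.

How it is judged:
By the outcome, as a careful person would: the job done as asked, in the order asked, and still so for the second after the job is handed in, with the robot touching nothing.
It also fails if it takes over 64 s, if anything falls off the work surface, if the arm or the gripper's body presses on something with over 40 N, if the wrist force passes 120 N, or if a joint passes its speed limit or range.

## Robot

A 6-joint arm with a two-finger parallel gripper is mounted at the origin on the work surface. World frame = base frame: x ahead of the robot, y to its left, z up, the work surface at z = 0. Lengths are in m, angles in rad, forces in N, time in s.
With the tool pointing down it reaches from about 0.35 to 1 m from the base axis. Payload 7.1 kg.
Tool frame: the origin (TCP) lies midway between the tips of the shut fingers; the grasp point (between the pads) lies 19 mm behind it; z points along the fingers, y is the line along which they close (so a half turn about z gives the same grasp; the last joint's range is limited). The gripper opens to 85 mm and grips with 20 to 120 N. Pads are 22 mm wide; open, the fingers measure 114 mm over their backs; the gripper's body (76 mm by 85 mm) begins 54 mm behind the grasp point. The pads swing forward as they close: fully open they stand 13 mm farther back than shut.
Start: joints at [-0.019, 0.423, 1.63, -0, 1.089, -0.019], TCP at [0.625, 0, 0.231] pointing down, gripper open.
Joint ranges: [-3, 3], [-0.9, 2.11], [0.09, 2.58], [-1.31, 4.45], [0.11, 2.69], [-2.54, 2.54]. Speed limits (rad/s): [2.39, 2.39, 3.01, 3.14, 3.14, 3.14].

## Interface

Orientations are given as a unit quaternion [w, x, y, z].
In Python, from rig import manip, eyes, find_in, outline_of, landmark_of gives the robot as it stands.
- The arm moves only by the tool arm_command, never from a script. Its argument "commands" is a list of rows, each an object of numbers: "fingers": the opening, from -1 (shut) to 1 (fully open), so that 0 is half open; "dx", "dy", "dz": the shift along the tool's x, y, z in mm; "rx", "ry", "rz": the turn, a rotation vector about the tool's x, y, z in degrees. In form: [{"fingers": .., "dx": .., "dy": .., "dz": .., "rx": .., "ry": .., "rz": ..}, ...]. A call has 1 to 20 rows; each row is the pose to reach, as a shift and turn from the pose commanded when the call began, along the tool's axes at that moment; what a row does not reach only later rows make up. A row lasts 1/10 s, in which the tool goes at most 50 mm and 8.59 degrees, less where a joint would pass 70% of its speed; a pose out of reach is approached as far as the arm can. A call with a gripper value outside its range is refused whole. The fingers move at their own pace and stop on an object; "newtons" is the grip in N (left out, the last holds). Time passes only in rows, so rows that repeat a pose let the fingers close. It gives the time, the measured TCP pose, the force, the opening and the grip force at its end, in the units of the state.
- manip.state(): the state, without advancing time (a new reading comes with each control period).
- eyes.snapshot(name): name is "scene" or "side" or "wrist"; returns (picture, depth): 384x512x3 uint8, red, green, blue; 384x512 float32, m along the optical axis (not along the pixel's ray), 0 where there is no reading.
- eyes.camera_model(name): a dict with "camera_matrix" (3x3 intrinsics, pixels), "k1" (the pictures are not rectified: a ray, as slopes to the right and down, at radius r is drawn at 1 + k1 r^2 times it, then the intrinsics apply), "pose" (4x4, takes a point from camera to world coordinates); the wrist camera has in their place "tool_from_camera" (4x4, takes a point from camera to tool coordinates, whose origin is the TCP and whose axes are the flange's). Camera axes: x right, y down, z forward; pixel columns grow to the right and rows downward; lengths in m; the calibration is good to about 2 mm. A picture is of the moment at which its call begins: read the wrist's pose just before it. camera_model takes no time and is no camera call.
- manip.finish_job(): hands the job in; it is judged then, once.
Trained networks look in the newest picture that a camera, given by its name, has taken for a name from the list of things; names that differ only in an ending like _2 or _b are one class to them, and where a whole thing is asked for, a point or a joint stands for the part that bears it (a point fixed in the world has none). Each returns a list of dicts, best first, with "confidence" (0 to 1); they miss things now and then, are a little off and sometimes report something else, mostly with a low value. They report only what shows in the picture. A call takes as long as a camera call. They do not tell look-alikes from the thing itself.
- find_in(camera, target): "box" ([left, top, right, bottom] as shares, 0 to 1, of the picture: columns of its width, rows of its height, round what is visible of it).
- outline_of(camera, target): "region" (384x512 bool, what is visible of it) and "box" ([left, top, right, bottom] as shares, 0 to 1, of the picture: columns of its width, rows of its height, round what is visible of it).
- landmark_of(camera, target): "point" ([column, row] as shares, 0 to 1, of the picture: columns of its width, rows of its height: a listed point, or the origin of a listed thing).
The state is a dict: "time": time; "joint_pos": joint angles; "joint_velocities": joint speeds; "tau": joint torques, N m; "eef_pos": TCP position; "tcp_rot": TCP orientation; "force": force on the tool from outside, world axes, zero at the start; "torque": the same for the moment, N m; "finger_gap": opening from 0.0 (shut) to 1.0 (fully open); "finger_force": force on a finger pad.
Only numpy, scipy, OpenCV 4.12 (cv2) and the standard library are available. Lean on these libraries where they do the work, as an engineer would, in place of code of your own. Each camera call takes 0.05 s, during which the arm holds its last target. There are 200 camera calls.

## Working session

There is one attempt and no reset: what is moved stays moved. The work goes in short steps, Python scripts to look and compute and a tool call to move; the robot and the scene stay as the last step left them, time stands still between calls to the robot, and variables do not carry over. Pictures are saved under pics/ and viewed, at most 10 in all, crops included, and the job is handed in when it is done.

Besides the shell and the picture viewer there is one more tool, called after "Call:" as name(argument=value, ...), one argument or row to a line, values as JSON. arm_command: Moves the arm, as the interface text tells. Its arguments: {"type":"object","properties":{"commands":{"type":"array"},"newtons":{"type":"number"}},"required":["commands"]}

```bash
ls; mkdir -p pics; cat > h.py <<'E'
import numpy as np, cv2
from scipy.spatial.transform import Rotation as R
from rig import manip, eyes, find_in, outline_of, landmark_of
def tool():
    s=manip.state(); T=np.eye(4); q=s["tcp_rot"]; T[:3,:3]=R.from_quat([q[1],q[2],q[3],q[0]]).as_matrix(); T[:3,3]=s["eef_pos"]; return T
def cam(name,T=None):
    m=eyes.camera_model(name)
    return np.array(m["camera_matrix"]),m["k1"],(np.array(m["pose"]) if name!="wrist" else T@np.array(m["tool_from_camera"]))
def ray(name,uv,T=None):
    K,k1,P=cam(name,T); uv=np.atleast_2d(uv)
    d=cv2.undistortPoints(uv.reshape(-1,1,2).astype(float),K,np.array([k1,0,0,0.])).reshape(-1,2)
    return P, np.c_[d,np.ones(len(d))]
def to_world(name,uv,z,T=None):  # depth z
    P,d=ray(name,uv,T); p=d*np.atleast_1d(z)[:,None]; return p@P[:3,:3].T+P[:3,3]
def on_plane(name,uv,h,T=None):
    P,d=ray(name,uv,T); w=d@P[:3,:3].T; t=(h-P[2,3])/w[:,2]; return P[:3,3]+w*t[:,None]
def cloud(name,depth,T=None):
    v,u=np.mgrid[0:384,0:512]; return to_world(name,np.c_[u.ravel(),v.ravel()],depth.ravel(),T).reshape(384,512,3)
def proj(name,p,T=None):
    K,k1,P=cam(name,T); Q=np.linalg.inv(P); q=np.atleast_2d(p)@Q[:3,:3].T+Q[:3,3]; s=q[:,:2]/q[:,2:]
    s=s*(1+k1*(s**2).sum(1))[:,None]; return s@K[:2,:2].T+K[:2,2]
def save(n,im): cv2.imwrite("pics/"+n,cv2.cvtColor(im,cv2.COLOR_RGB2BGR))
E
python3 - <<'E'
from h import *
for n in ["scene","side"]:
    im,d=eyes.snapshot(n); save(n+"0.png",im); np.savez("/tmp/%s0.npz"%n,im=im,d=d)
    C=cloud(n,d)
    for t in ["tape","tape_hook","tape_lock_top","panel","panel_far","panel_near","board","carton"]:
        L=landmark_of(n,t)
        for l in L[:3]:
            uv=np.array(l["point"])*[512,384]; r=uv.astype(int).clip(0,[511,383])
            print(n,t,round(l["confidence"],2),uv.round(1),C[r[1],r[0]].round(3))
print(manip.state())
E
```

```text
pics
scene tape 0.97 [329.  172.3] [0.568 0.37  0.05 ]
scene tape 0.56 [353.3 158.7] [0.536 0.507 0.037]
scene tape 0.56 [348.6 200.9] [ 0.662  0.373 -0.003]
scene tape_hook 0.61 [338.9 180.4] [0.598 0.384 0.031]
scene tape_hook 0.61 [336.9 156.3] [0.574 0.385 0.107]
scene tape_hook 0.56 [365.8 168.5] [0.589 0.513 0.024]
scene tape_lock_top 0.71 [ 85.2 252.5] [ 0.459 -0.379  0.01 ]
scene tape_lock_top 0.56 [369.7 201.3] [0.715 0.406 0.014]
scene tape_lock_top 0.55 [341.1 157.5] [0.588 0.393 0.108]
scene panel 0.86 [230.9 221.6] [ 0.581 -0.004  0.03 ]
scene panel 0.73 [ 84.6 252.7] [ 0.468 -0.383  0.019]
scene panel_far 0.94 [244.8 233.4] [0.645 0.001 0.031]
scene panel_near 0.92 [216.5 204.5] [ 0.499 -0.001  0.035]
scene board 0.76 [217.8 212.3] [ 0.53  -0.016  0.033]
scene board 0.55 [168.9 205.6] [ 0.432 -0.121  0.038]
side tape 0.89 [175. 160.] [0.547 0.374 0.044]
side tape 0.86 [150.6 147. ] [0.532 0.505 0.021]
side tape 0.57 [208.8 151.3] [0.669 0.369 0.012]
side tape_hook 0.26 [180.4 134.4] [0.654 0.512 0.001]
side tape_lock_top 0.41 [176.8 136.3] [0.637 0.512 0.001]
side panel
[... 291 characters left out ...]
y([-1.90397887e-02,  4.23077785e-01,  1.62988743e+00, -4.36854252e-06,
        1.08861238e+00, -1.90035696e-02]), 'joint_velocities': array([-1.24865002e-04, -4.65470239e-05,  9.80239420e-04, -1.75109790e-03,
        8.97827255e-04,  8.83413260e-04]), 'tau': array([-1.43641308e-03, -5.57323551e+01, -2.82151401e+01,  5.82650523e-05,
        5.68510004e-04, -1.84443087e-05]), 'eef_pos': array([ 6.24989386e-01, -1.11895339e-07,  2.31337890e-01]), 'tcp_rot': array([6.76541913e-06, 7.07118870e-01, 7.07094692e-01, 3.82658259e-06]), 'force': array([-0.36294957,  0.57756854, -0.5398866 ]), 'torque': array([ 0.08190961,  0.02803403, -0.048696  ]), 'finger_force': 0.0, 'finger_gap': 0.998110077270157}
```

```bash
python3 - <<'E'
import cv2,numpy as np
a=cv2.imread("pics/scene0.png");b=cv2.imread("pics/side0.png")
A=cv2.resize(a[120:300,60:420],(800,400),interpolation=cv2.INTER_CUBIC)
cv2.imwrite("pics/s1.png",A)
cv2.imwrite("pics/s2.png",cv2.resize(b,(768,576)))
E
```

```text
(no output)
```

View pics/s1.png

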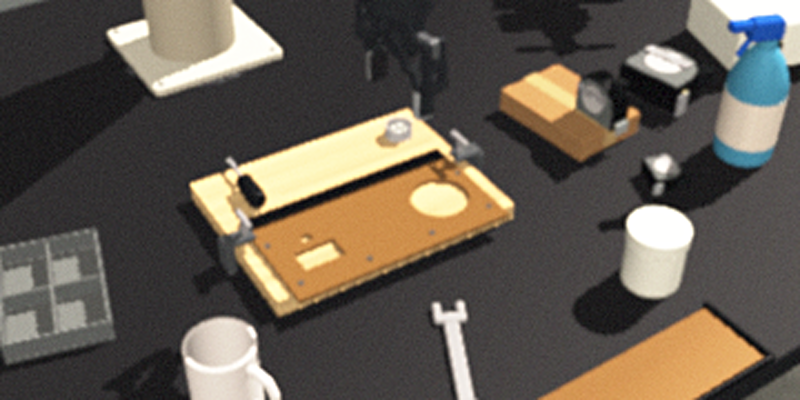

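View pics/s2.png

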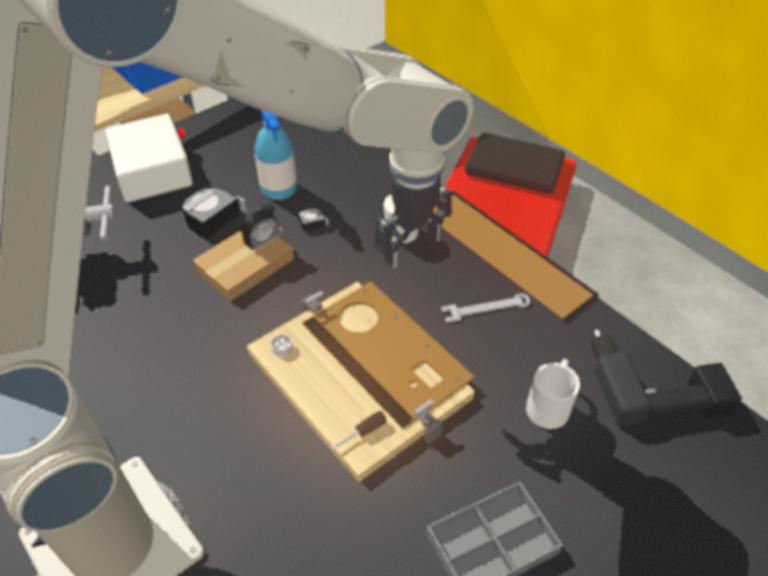

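The scene picture shows the tape on the carton (crop 605,100; side view 262,228), with a bigger look-alike behind it at crop (660,75) and a small one at (660,170). The board, panel and moulding lie ahead of the robot, slightly turned. The wrist camera should now see the panel, so I'll measure from there.

```bash
python3 - <<'E'
from h import *
T=tool(); im,d=eyes.snapshot("wrist"); save("w0.png",cv2.resize(im,(768,576)))
for t in ["panel_far","panel_near","panel","board"]:
    for l in landmark_of("wrist",t)[:1]:
        uv=np.array(l["point"])*[512,384]; print(t,round(l["confidence"],2),uv.round(),on_plane("wrist",uv,.031,T).round(4))
def rect(n,C,tg,zlo,zhi,lab=""):
    for o in outline_of(n,tg)[:3]:
        m=o["region"]; P=C[m]; P=P[(P[:,2]>zlo)&(P[:,2]<zhi)]
        if len(P)<30: continue
        r=cv2.minAreaRect((P[:,:2]*1000).astype(np.float32)); print(n,tg,round(o["confidence"],2),len(P),np.round(r[0],1),np.round(r[1],1),round(r[2],2),"zmed",P[:,2].mean().round(4),P[:,2].max().round(3))
rect("wrist",cloud("wrist",d,T),"panel",.02,.045)
for n in ["scene","side"]:
    z=np.load("/tmp/%s0.npz"%n); C=cloud(n,z["d"])
    rect(n,C,"panel",.02,.045);rect(n,C,"board",.015,.045);rect(n,C,"carton",.025,.045);rect(n,C,"tape",.045,.12);rect(n,C,"screwdriver",.0,.12);rect(n,C,"clip_tin",.0,.12)
E
```

```text
panel_far 0.96 [276. 167.] [[ 0.6473 -0.0037  0.031 ]]
panel_near 0.74 [315. 333.] [[ 0.7081 -0.2469  0.031 ]]
panel 0.97 [215. 161.] [[0.5754 0.0032 0.031 ]]
board 0.88 [161. 157.] [[0.512  0.0086 0.031 ]]
wrist panel 0.95 30228 [562.7  -1. ] [307.5 172.1] 88.72 zmed 0.0298 0.04
scene panel 0.91 3953 [563.    4.1] [313.1 183.6] 88.93 zmed 0.0295 0.045
scene board 0.9 6936 [5.13e+02 1.00e-01] [380.7 284.5] 88.67 zmed 0.0275 0.045
scene carton 0.64 841 [505.9 375.2] [184.7 126. ] 2.47 zmed 0.0331 0.043
scene carton 0.52 3729 [566.9   0.9] [303.5 175.3] 89.0 zmed 0.0298 0.045
scene tape 0.75 427 [559.5 386.5] [83.9 41. ] 0.24 zmed 0.0776 0.111
scene tape 0.65 389 [530.1 491.3] [101.2 201.6] 7.07 zmed 0.0506 0.106
scene screwdriver 0.54 193 [ 397.8 -103.1] [ 35.1 145.7] 86.48 zmed 0.0394 0.053
side panel 0.84 4847 [5.629e+02 1.000e-01] [310.3 172.4] 88.73 zmed 0.0304 0.043
side board 0.72 10195 [507.5  -0.8] [380.2 284.5] 87.78 zmed 0.0276 0.045
side carton 0.97 1309 [495.8 374.5] [170.9 125.5] 4.29 zmed 0.0341 0.041
side tape 0.8 535 [516.9 549.7] [108.9  95.3] 10.46 zmed 0.0514 0.06
side tape 0.64 464 [551.8 385.3] [80.4 40.9] 0.67 zmed 0.0816 0.112
side screwdriver 0.64 264 [ 413.6 -106. ] [36.1 99.1] 88.75 zmed 0.0435 0.056
side clip_tin 0.48 191 [424.9 133. ] [60.  38.9] 52.98 zmed 0.0331 0.047
```

View pics/w0.png

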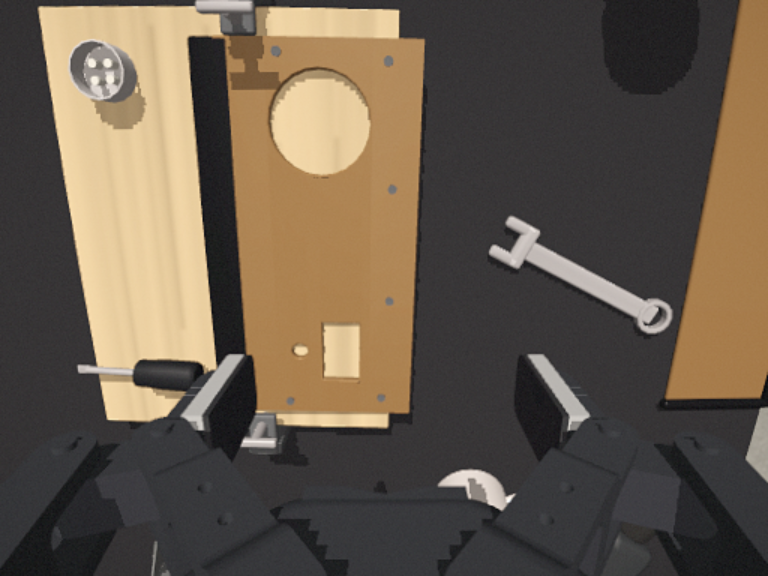

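The wrist picture shows the panel (far edge 424,40 to 408,412), the black moulding strip (190–227 at the top, 220–257 at the bottom), the tin at (100,70) and the screwdriver at (140,370). I'll fit lines to these edges.

```bash
python3 - <<'E'
from h import *
T=tool(); im=cv2.resize(cv2.cvtColor(cv2.imread("pics/w0.png"),cv2.COLOR_BGR2RGB),(512,384),interpolation=cv2.INTER_AREA).astype(int)
g=im.sum(2)
far=[];mi=[];mo=[]
for v in range(60,225):
    r=g[v].astype(float); gr=np.diff(r)
    uf=250+np.argmin(gr[250:295])          # brown->dark
    if v<225:
        a=120+np.argmin(gr[120:152]); b=140+np.argmax(gr[140:172])
        mo.append((a+.5,v)); mi.append((b+.5,v))
    far.append((uf+.5,v))
for nm,L in [("far",far),("mould inner",mi),("mould outer",mo)]:
    W=on_plane("wrist",np.array(L),.031,T); 
    x,y=W[:,0],W[:,1]; c=np.polyfit(y,x,1)
    for _ in range(4):
        k=abs(x-np.polyval(c,y))<.003; c=np.polyfit(y[k],x[k],1)
    print(nm,k.mean().round(2),"x(y=0)",c[1].round(4),"yaw deg",np.degrees(np.arctan(-c[0])).round(2), "y range",y[k].min().round(3),y[k].max().round(3))
print(on_plane("wrist",np.array([[40,8],[400,10],[107,418],[388,428]])/1.5,.025,T).round(4))
print(on_plane("wrist",np.array([[424,40],[408,412],[321,123],[341,351]])/1.5,.031,T).round(4))
E
```

```text
far 1.0 x(y=0) 0.6487 yaw deg -1.27 y range -0.077 0.114
mould inner 1.0 x(y=0) 0.508 yaw deg -1.36 y range -0.077 0.115
mould outer 1.0 x(y=0) 0.4816 yaw deg -1.29 y range -0.077 0.115
[[ 0.3776  0.1727  0.025 ]
 [ 0.6351  0.1678  0.025 ]
 [ 0.369  -0.1624  0.025 ]
 [ 0.6275 -0.171   0.025 ]]
[[ 0.652   0.1471  0.031 ]
 [ 0.6452 -0.1503  0.031 ]
 [ 0.5777  0.0916  0.031 ]
 [ 0.5875 -0.091   0.031 ]]
```

Call:
arm_command(
  commands=[
    {"dz": -50},
    {"dz": -100, "dx": 50},
    {"dz": -150, "dx": 100, "rz": 8},
    {"dz": -150, "dx": 150, "rz": 16},
    {"dz": -150, "dx": 200, "rz": 24},
    {"dz": -150, "dx": 250, "dy": -30, "rz": 32},
    {"dz": -150, "dx": 300, "dy": -60, "rz": 40},
    {"dz": -150, "dx": 340, "dy": -90, "rz": 48},
    {"dz": -150, "dx": 340, "dy": -120, "rz": 56},
    {"dz": -150, "dx": 340, "dy": -120, "rz": 64},
    {"dz": -150, "dx": 340, "dy": -120, "rz": 72},
    {"dz": -150, "dx": 340, "dy": -120, "rz": 80},
    {"dz": -150, "dx": 340, "dy": -120, "rz": 88},
    {"dz": -150, "dx": 340, "dy": -120, "rz": 90},
    {"dz": -150, "dx": 340, "dy": -120, "rz": 90},
  ],
)

```text
schema error: expected keys fingers, dx, dy, dz, rx, ry, rz
```

Call:
arm_command(
  commands=[
    {"fingers": 1, "dx": 50, "dy": -10, "dz": -20, "rx": 0, "ry": 0, "rz": 8},
    {"fingers": 1, "dx": 95, "dy": -20, "dz": -40, "rx": 0, "ry": 0, "rz": 16},
    {"fingers": 1, "dx": 140, "dy": -30, "dz": -60, "rx": 0, "ry": 0, "rz": 24},
    {"fingers": 1, "dx": 185, "dy": -40, "dz": -80, "rx": 0, "ry": 0, "rz": 32},
    {"fingers": 1, "dx": 230, "dy": -55, "dz": -100, "rx": 0, "ry": 0, "rz": 40},
    {"fingers": 1, "dx": 275, "dy": -70, "dz": -100, "rx": 0, "ry": 0, "rz": 48},
    {"fingers": 1, "dx": 320, "dy": -85, "dz": -100, "rx": 0, "ry": 0, "rz": 56},
    {"fingers": 1, "dx": 365, "dy": -95, "dz": -100, "rx": 0, "ry": 0, "rz": 64},
    {"fingers": 1, "dx": 380, "dy": -95, "dz": -100, "rx": 0, "ry": 0, "rz": 72},
    {"fingers": 1, "dx": 380, "dy": -95, "dz": -100, "rx": 0, "ry": 0, "rz": 80},
    {"fingers": 1, "dx": 380, "dy": -95, "dz": -100, "rx": 0, "ry": 0, "rz": 88},
    {"fingers": 1, "dx": 380, "dy": -95, "dz": -100, "rx": 0, "ry": 0, "rz": 90},
    {"fingers": 1, "dx": 380, "dy": -95, "dz": -100, "rx": 0, "ry": 0, "rz": 90},
    {"fingers": 1, "dx": 380, "dy": -95, "dz": -100, "rx": 0, "ry": 0, "rz": 90},
  ],
)

```text
time: 3.2
eef_pos: [0.53, 0.38, 0.3313]
tcp_rot: [0.0, 1.0, 0.001, -0.0]
force: [0.5, 0.3, -0.5]
finger_gap: 0.995
finger_force: 0.0
```

```bash
cat > w.py <<'E'
from h import *
import sys
def look(n):
    T=tool(); im,d=eyes.snapshot("wrist"); C=cloud("wrist",d,T); np.savez("/tmp/%s.npz"%n,im=im,d=d,T=T,C=C)
    save(n+".png",cv2.resize(im,(640,480))); print("T",T.round(4).tolist()); return T,im,d,C
E
python3 - <<'E'
from w import *
T,im,d,C=look("w1")
for t,z in [("tape",.035),("tape_hook",.029),("tape_lock_top",.109)]:
    for l in landmark_of("wrist",t)[:3]:
        uv=np.array(l["point"])*[512,384]; print(t,round(l["confidence"],2),uv.round(),on_plane("wrist",uv,z,T).round(4))
for o in outline_of("wrist","tape")[:2]:
    P=C[o["region"]]; 
    for lo,hi in [(.09,.103),(.104,.115),(.085,.115)]:
        Q=P[(P[:,2]>lo)&(P[:,2]<hi)]
        if len(Q)>20:
            r=cv2.minAreaRect((Q[:,:2]*1000).astype(np.float32)); print(lo,len(Q),np.round(r[0],1),np.round(r[1],1),round(r[2],2))
E
```

```text
T [[1.0, 0.0012, -0.0001, 0.53], [0.0012, -1.0, -0.0001, 0.38], [-0.0001, 0.0001, -1.0, 0.3313], [0.0, 0.0, 0.0, 1.0]]
tape 0.89 [174. 150.] [[0.5307 0.5035 0.035 ]]
tape 0.73 [263.  45.] [[0.6755 0.3718 0.035 ]]
tape 0.67 [251. 134.] [[0.5545 0.3876 0.035 ]]
tape_hook 0.62 [166. 108.] [[0.5919 0.512  0.029 ]]
tape_hook 0.49 [274.  27.] [[0.6988 0.3571 0.029 ]]
tape_hook 0.37 [251. 106.] [[0.5942 0.3879 0.029 ]]
tape_lock_top 0.62 [100. 140.] [[0.5548 0.5744 0.109 ]]
tape_lock_top 0.61 [247. 119.] [[0.5796 0.3913 0.109 ]]
tape_lock_top 0.55 [251. 106.] [[0.5952 0.3866 0.109 ]]
0.09 1040 [549.2 389.6] [54.5 35.8] 0.54
0.104 279 [579.9 390.5] [19.1 19.6] 0.11
0.085 1400 [554.5 389.9] [70.  36.4] 0.65
```

View pics/w1.png

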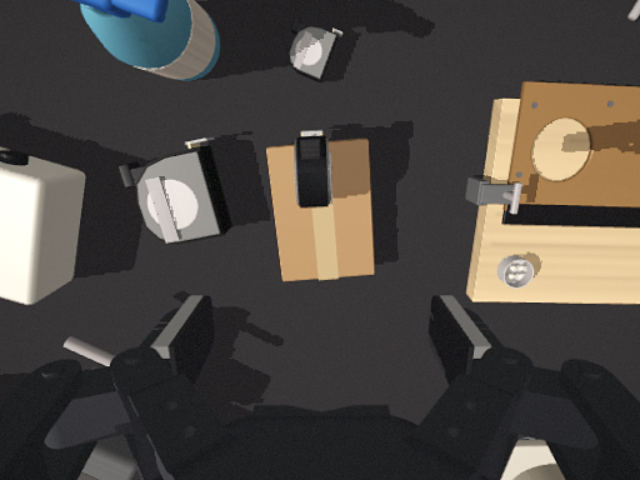

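The wrist picture shows the right tape on the carton at (313,170), hook forward at (312,133), with the larger look-alike to its left at (180,195). I'll grasp with a narrowed opening.

Call:
arm_command(
  commands=[
    {"fingers": 0.3, "dx": 12, "dy": -5, "dz": 45, "rx": 0, "ry": 0, "rz": -0.5},
    {"fingers": 0.3, "dx": 23.5, "dy": -9, "dz": 90, "rx": 0, "ry": 0, "rz": -0.5},
    {"fingers": 0.3, "dx": 23.5, "dy": -9, "dz": 135, "rx": 0, "ry": 0, "rz": -0.5},
    {"fingers": 0.3, "dx": 23.5, "dy": -9, "dz": 175, "rx": 0, "ry": 0, "rz": -0.5},
    {"fingers": 0.3, "dx": 23.5, "dy": -9, "dz": 205, "rx": 0, "ry": 0, "rz": -0.5},
    {"fingers": 0.3, "dx": 23.5, "dy": -9, "dz": 230, "rx": 0, "ry": 0, "rz": -0.5},
    {"fingers": 0.3, "dx": 23.5, "dy": -9, "dz": 250, "rx": 0, "ry": 0, "rz": -0.5},
    {"fingers": 0.3, "dx": 23.5, "dy": -9, "dz": 265, "rx": 0, "ry": 0, "rz": -0.5},
    {"fingers": 0.3, "dx": 23.5, "dy": -9, "dz": 275, "rx": 0, "ry": 0, "rz": -0.5},
    {"fingers": 0.3, "dx": 23.5, "dy": -9, "dz": 279, "rx": 0, "ry": 0, "rz": -0.5},
    {"fingers": 0.3, "dx": 23.5, "dy": -9, "dz": 279, "rx": 0, "ry": 0, "rz": -0.5},
  ],
)

```text
time: 4.55
eef_pos: [0.5536, 0.3891, 0.0523]
tcp_rot: [0.0, 1.0, 0.004, -0.0]
force: [0.9, 0.1, -0.0]
finger_gap: 0.65
finger_force: 0.0
```

Call:
arm_command(
  commands=[
    {"fingers": -0.1, "dx": 0, "dy": 0, "dz": 0, "rx": 0, "ry": 0, "rz": 0},
    {"fingers": -0.3, "dx": 0, "dy": 0, "dz": 0, "rx": 0, "ry": 0, "rz": 0},
    {"fingers": -0.5, "dx": 0, "dy": 0, "dz": 0, "rx": 0, "ry": 0, "rz": 0},
    {"fingers": -0.6, "dx": 0, "dy": 0, "dz": 0, "rx": 0, "ry": 0, "rz": 0},
    {"fingers": -0.6, "dx": 0, "dy": 0, "dz": 0, "rx": 0, "ry": 0, "rz": 0},
    {"fingers": -0.6, "dx": 0, "dy": 0, "dz": 0, "rx": 0, "ry": 0, "rz": 0},
  ],
  newtons=60,
)

```text
time: 5.15
eef_pos: [0.5542, 0.3895, 0.0536]
tcp_rot: [-0.001, 1.0, 0.004, 0.001]
force: [-0.2, -0.3, 6.9]
finger_gap: 0.417
finger_force: 61.0
```

Call:
arm_command(
  commands=[
    {"fingers": -0.6, "dx": 0, "dy": 0, "dz": -10, "rx": 0, "ry": 0, "rz": 0},
    {"fingers": -0.6, "dx": 0, "dy": 0, "dz": -30, "rx": 0, "ry": 0, "rz": 0},
    {"fingers": -0.6, "dx": 0, "dy": 0, "dz": -60, "rx": 0, "ry": 0, "rz": 0},
    {"fingers": -0.6, "dx": 0, "dy": 10, "dz": -95, "rx": 0, "ry": 0, "rz": 0},
    {"fingers": -0.6, "dx": 5, "dy": 35, "dz": -125, "rx": 0, "ry": 0, "rz": 0},
    {"fingers": -0.6, "dx": 15, "dy": 70, "dz": -145, "rx": 0, "ry": 0, "rz": 0},
    {"fingers": -0.6, "dx": 25, "dy": 110, "dz": -146, "rx": 0, "ry": 0, "rz": 0.5},
    {"fingers": -0.6, "dx": 35, "dy": 150, "dz": -146, "rx": 0, "ry": 0, "rz": 1},
    {"fingers": -0.6, "dx": 45, "dy": 190, "dz": -146, "rx": 0, "ry": 0, "rz": 1.5},
    {"fingers": -0.6, "dx": 55, "dy": 230, "dz": -146, "rx": 0, "ry": 0, "rz": 1.8},
    {"fingers": -0.6, "dx": 63, "dy": 270, "dz": -146, "rx": 0, "ry": 0, "rz": 1.8},
    {"fingers": -0.6, "dx": 70, "dy": 305, "dz": -146, "rx": 0, "ry": 0, "rz": 1.8},
    {"fingers": -0.6, "dx": 73, "dy": 335, "dz": -146, "rx": 0, "ry": 0, "rz": 1.8},
    {"fingers": -0.6, "dx": 73, "dy": 360, "dz": -146, "rx": 0, "ry": 0, "rz": 1.8},
    {"fingers": -0.6, "dx": 73, "dy": 380, "dz": -146, "rx": 0, "ry": 0, "rz": 1.8},
    {"fingers": -0.6, "dx": 73, "dy": 389, "dz": -146, "rx": 0, "ry": 0, "rz": 1.8},
    {"fingers": -0.6, "dx": 73, "dy": 389.5, "dz": -146, "rx": 0, "ry": 0, "rz": 1.8},
    {"fingers": -0.6, "dx": 73, "dy": 389.5, "dz": -146, "rx": 0, "ry": 0, "rz": 1.8},
  ],
)

```text
time: 6.95
eef_pos: [0.6295, 0.0008, 0.1981]
tcp_rot: [-0.0, 1.0, -0.011, -0.0]
force: [-0.7, 0.9, -5.5]
finger_gap: 0.413
finger_force: 60.5
```

```bash
python3 - <<'E'
from w import *
T,im,d,C=look("w2"); p=T[:3,3]; zu=p[2]-.0186
print(R.from_matrix(T[:3,:3]).as_euler('xyz',degrees=True))
q=[]
for n in ["wrist","scene","side"]:
    if n!="wrist":
        im2,_=eyes.snapshot(n); uv=proj(n,p)[0].astype(int); 
        u0=np.clip(uv-[50,40],0,[412,304]); q.append(cv2.resize(im2[u0[1]:u0[1]+80,u0[0]:u0[0]+100],(400,320),interpolation=cv2.INTER_CUBIC)); print(n,u0)
    for t,z in [("tape",zu),("tape_hook",zu-.006),("tape_lock_top",zu+.074)]:
        for l in landmark_of(n,t)[:2]:
            uv=np.array(l["point"])*[512,384]; w=on_plane(n,uv,z,T)[0]
            if np.linalg.norm(w-p)<.12: print(n,t,round(l["confidence"],2),uv.round(),((w-p)*1000).round(1))
save("q2.png",np.hstack(q))
E
```

```text
T [[0.9997, -0.0228, -0.0007, 0.6295], [-0.0228, -0.9997, 0.0005, 0.0008], [-0.0007, -0.0005, -1.0, 0.1981], [0.0, 0.0, 0.0, 1.0]]
[-1.79973529e+02  3.88448823e-02 -1.30527450e+00]
wrist tape 0.86 [259. 230.] [ -2.6  -1.9 -18.6]
wrist tape_hook 0.9 [255. 159.] [ 39.4  -0.2 -24.6]
wrist tape_lock_top 0.72 [254. 244.] [26.7 -0.2 55.4]
wrist tape_lock_top 0.38 [257. 228.] [32.2 -1.4 55.4]
scene [190 139]
scene tape 0.73 [241. 188.] [  6.5  -4.3 -18.6]
scene tape_hook 0.44 [250. 195.] [ 38.1   2.9 -24.6]
scene tape_lock_top 0.62 [251. 166.] [29.8  8.9 55.4]
side [225 138]
side tape 0.57 [275. 187.] [ -8.3  -8.6 -18.6]
```

View pics/w2.png

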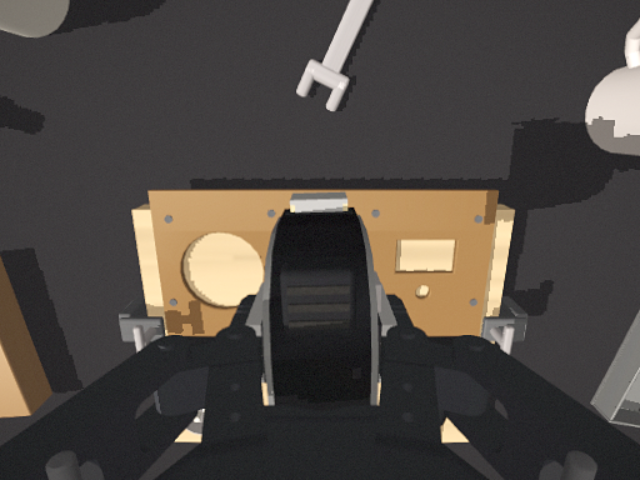

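View pics/q2.png

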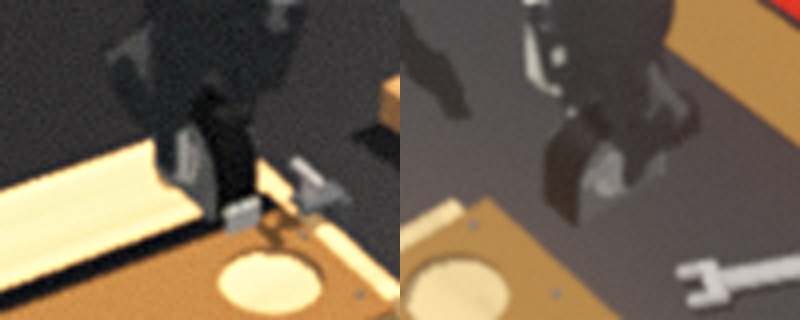

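Wrist view: the tape is held square over the panel, with the hook at (318,203) just beyond the far edge (row 190 lies below it in perspective). Lowering so the hook sits beyond the edge.

Call:
arm_command(
  commands=[
    {"fingers": -0.6, "dx": -5, "dy": 0, "dz": 35, "rx": 0, "ry": 0, "rz": 0},
    {"fingers": -0.6, "dx": -10, "dy": 0, "dz": 70, "rx": 0, "ry": 0, "rz": 0},
    {"fingers": -0.6, "dx": -10, "dy": 0, "dz": 100, "rx": 0, "ry": 0, "rz": 0},
    {"fingers": -0.6, "dx": -10, "dy": 0, "dz": 120, "rx": 0, "ry": 0, "rz": 0},
    {"fingers": -0.6, "dx": -10, "dy": 0, "dz": 132, "rx": 0, "ry": 0, "rz": 0},
    {"fingers": -0.6, "dx": -10, "dy": 0, "dz": 139, "rx": 0, "ry": 0, "rz": 0},
    {"fingers": -0.6, "dx": -10, "dy": 0, "dz": 142, "rx": 0, "ry": 0, "rz": 0},
    {"fingers": -0.6, "dx": -10, "dy": 0, "dz": 144, "rx": 0, "ry": 0, "rz": 0},
    {"fingers": -0.6, "dx": -10, "dy": 0, "dz": 145, "rx": 0, "ry": 0, "rz": 0},
    {"fingers": -0.6, "dx": -10, "dy": 0, "dz": 145, "rx": 0, "ry": 0, "rz": 0},
  ],
)

```text
time: 8.55
eef_pos: [0.6204, 0.0004, 0.054]
tcp_rot: [-0.0, 1.0, -0.011, 0.001]
force: [0.1, -0.7, -5.7]
finger_gap: 0.414
finger_force: 60.3
```

```bash
python3 - <<'E'
from w import *
T,im,d,C=look("w3"); p=T[:3,3]; zu=p[2]-.0186; print(manip.state()["force"])
for t,z in [("tape_hook",zu-.006),("panel_far",.031)]:
    for l in landmark_of("wrist",t)[:1]:
        uv=np.array(l["point"])*[512,384]; print(t,round(l["confidence"],2),uv.round(1),on_plane("wrist",uv,z,T)[0].round(4))
im2,_=eyes.snapshot("side"); uv=proj("side",p+[.04,0,-.02])[0].astype(int)-[40,30]
im3,_=eyes.snapshot("scene"); u3=proj("scene",p+[.04,0,-.02])[0].astype(int)-[40,30]
f=lambda i,u:cv2.resize(i[u[1]:u[1]+60,u[0]:u[0]+80],(400,300),interpolation=cv2.INTER_CUBIC)
a=cv2.resize(im[100:340,96:416],(400,300))
save("q3.png",np.hstack([a,f(im2,uv)]) ); save("q3b.png",f(im3,u3))
E
```

```text
T [[0.9997, -0.0227, 0.0012, 0.6204], [-0.0227, -0.9997, -0.0, 0.0004], [0.0012, -0.0, -1.0, 0.054], [0.0, 0.0, 0.0, 1.0]]
[-0.26751226  0.57449561 -5.34351967]
tape_hook 0.97 [255.8 155.2] [ 6.617e-01 -3.000e-04  2.940e-02]
```

View pics/q3.png

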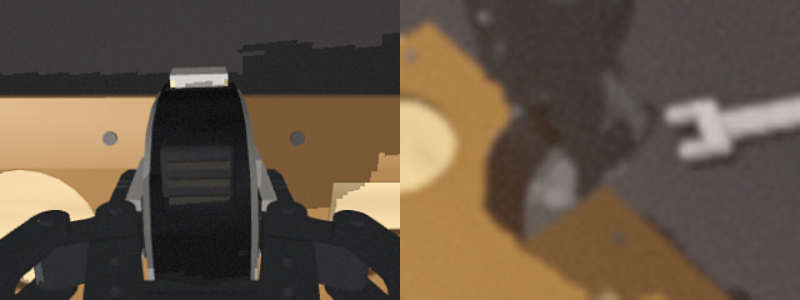

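The hook (198,78) lies beyond the panel's far edge (row 95). I'll lower the last 3 mm, then pull back until the hook takes hold.

Call:
arm_command(
  commands=[
    {"fingers": -0.6, "dx": 0, "dy": 0, "dz": 1, "rx": 0, "ry": 0, "rz": 0},
    {"fingers": -0.6, "dx": 0, "dy": 0, "dz": 2, "rx": 0, "ry": 0, "rz": 0},
    {"fingers": -0.6, "dx": 0, "dy": 0, "dz": 3, "rx": 0, "ry": 0, "rz": 0},
    {"fingers": -0.6, "dx": 0, "dy": 0, "dz": 3, "rx": 0, "ry": 0, "rz": 0},
  ],
)

```text
time: 9.2
eef_pos: [0.6197, 0.0004, 0.0501]
tcp_rot: [-0.0, 1.0, -0.011, -0.0]
force: [-0.2, -0.2, -5.3]
finger_gap: 0.413
finger_force: 60.3
```

Call:
arm_command(
  commands=[
    {"fingers": -0.6, "dx": -3, "dy": 0, "dz": 0, "rx": 0, "ry": 0, "rz": 0},
    {"fingers": -0.6, "dx": -6, "dy": 0, "dz": 0, "rx": 0, "ry": 0, "rz": 0},
    {"fingers": -0.6, "dx": -9, "dy": 0, "dz": 0, "rx": 0, "ry": 0, "rz": 0},
    {"fingers": -0.6, "dx": -12, "dy": 0, "dz": 0, "rx": 0, "ry": 0, "rz": 0},
    {"fingers": -0.6, "dx": -15, "dy": 0, "dz": 0, "rx": 0, "ry": 0, "rz": 0},
    {"fingers": -0.6, "dx": -18, "dy": 0, "dz": 0, "rx": 0, "ry": 0, "rz": 0},
    {"fingers": -0.6, "dx": -20, "dy": 0, "dz": 0, "rx": 0, "ry": 0, "rz": 0},
    {"fingers": -0.6, "dx": -20, "dy": 0, "dz": 0, "rx": 0, "ry": 0, "rz": 0},
  ],
)

```text
time: 10.0
eef_pos: [0.6001, 0.0008, 0.0506]
tcp_rot: [0.0, 1.0, -0.011, 0.0]
force: [4.2, -0.7, -6.2]
finger_gap: 0.417
finger_force: 60.1
```

Pull of 4.2 N: hooked. Drawing the case back, square to the panel.

Call:
arm_command(
  commands=[
    {"fingers": -0.6, "dx": -3, "dy": 0, "dz": 0, "rx": 0, "ry": 0, "rz": 0},
    {"fingers": -0.6, "dx": -8, "dy": 0, "dz": 0, "rx": 0, "ry": 0, "rz": 0},
    {"fingers": -0.6, "dx": -16, "dy": 0, "dz": 0, "rx": 0, "ry": 0, "rz": 0},
    {"fingers": -0.6, "dx": -26, "dy": 0, "dz": 0, "rx": 0, "ry": 0, "rz": 0},
    {"fingers": -0.6, "dx": -37, "dy": 0, "dz": 0, "rx": 0, "ry": 0, "rz": 0},
    {"fingers": -0.6, "dx": -48, "dy": 0, "dz": 0, "rx": 0, "ry": 0, "rz": 0},
    {"fingers": -0.6, "dx": -59, "dy": 0, "dz": 0, "rx": 0, "ry": 0, "rz": 0},
    {"fingers": -0.6, "dx": -70, "dy": 0, "dz": 0, "rx": 0, "ry": 0, "rz": 0},
    {"fingers": -0.6, "dx": -81, "dy": 0, "dz": 0, "rx": 0, "ry": 0, "rz": 0},
    {"fingers": -0.6, "dx": -92, "dy": 0, "dz": 0, "rx": 0, "ry": 0, "rz": 0},
    {"fingers": -0.6, "dx": -103, "dy": 0, "dz": 0, "rx": 0, "ry": 0, "rz": 0},
    {"fingers": -0.6, "dx": -114, "dy": 0, "dz": 0, "rx": 0, "ry": 0, "rz": 0},
    {"fingers": -0.6, "dx": -125, "dy": 0, "dz": 0, "rx": 0, "ry": 0, "rz": 0},
    {"fingers": -0.6, "dx": -136, "dy": 0, "dz": 0, "rx": 0, "ry": 0, "rz": 0},
    {"fingers": -0.6, "dx": -146, "dy": 0, "dz": 0, "rx": 0, "ry": 0, "rz": 0},
    {"fingers": -0.6, "dx": -154, "dy": 0, "dz": 0, "rx": 0, "ry": 0, "rz": 0},
    {"fingers": -0.6, "dx": -160, "dy": 0, "dz": 0, "rx": 0, "ry": 0, "rz": 0},
    {"fingers": -0.6, "dx": -164, "dy": 0, "dz": 0, "rx": 0, "ry": 0, "rz": 0},
    {"fingers": -0.6, "dx": -165, "dy": 0, "dz": 0, "rx": 0, "ry": 0, "rz": 0},
    {"fingers": -0.6, "dx": -165, "dy": 0, "dz": 0, "rx": 0, "ry": 0, "rz": 0},
  ],
)

```text
time: 12.0
eef_pos: [0.4351, 0.0048, 0.0506]
tcp_rot: [-0.0, 1.0, -0.011, 0.0]
force: [5.1, -1.2, -4.7]
finger_gap: 0.417
finger_force: 59.8
```

```bash
python3 - <<'E'
from w import *
T,im,d,C=look("w4"); s=manip.state(); print(s["force"],s["torque"])
p=T[:3,3]; zu=p[2]-.0186
for t,z in [("tape_hook",zu-.006),("panel_far",.031),("tape_lock_top",zu+.074)]:
    for l in landmark_of("wrist",t)[:1]:
        uv=np.array(l["point"])*[512,384]; print(t,round(l["confidence"],2),uv.round(1),on_plane("wrist",uv,z,T)[0].round(4))
E
```

```text
T [[0.9998, -0.0223, 0.001, 0.4351], [-0.0223, -0.9998, 0.0001, 0.0048], [0.001, -0.0001, -1.0, 0.0506], [0.0, 0.0, 0.0, 1.0]]
[ 4.16212747 -0.57104001 -5.17555657] [-0.02812779 -0.91864854 -0.06044461]
panel_far 0.59 [255.2 245.4] [0.4222 0.0057 0.031 ]
tape_lock_top 0.8 [253.9 242.3] [0.4623 0.0047 0.106 ]
```

View pics/w4.png

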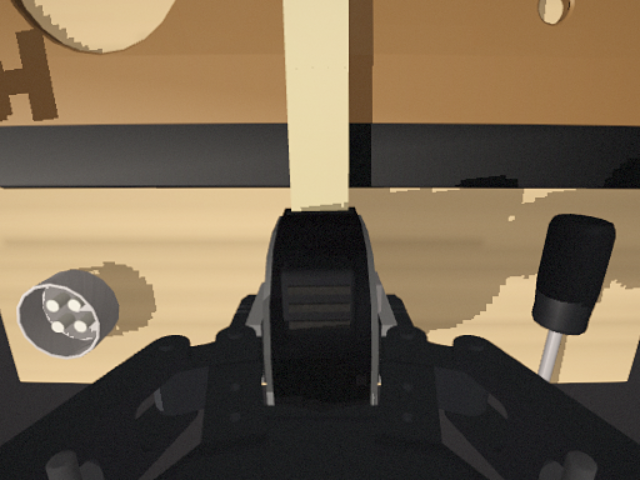

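The blade runs straight over the panel (318,100), the case front (row 210) is about 9 mm behind the moulding (row 187), and the tin and screwdriver are clear. Setting it down on the board.

Call:
arm_command(
  commands=[
    {"fingers": -0.6, "dx": 0, "dy": 0, "dz": 2, "rx": 0, "ry": 0, "rz": 0},
    {"fingers": -0.6, "dx": 0, "dy": 0, "dz": 4, "rx": 0, "ry": 0, "rz": 0},
    {"fingers": -0.6, "dx": 0, "dy": 0, "dz": 5.5, "rx": 0, "ry": 0, "rz": 0},
    {"fingers": -0.6, "dx": 0, "dy": 0, "dz": 6.5, "rx": 0, "ry": 0, "rz": 0},
    {"fingers": -0.6, "dx": 0, "dy": 0, "dz": 6.5, "rx": 0, "ry": 0, "rz": 0},
    {"fingers": -0.6, "dx": 0, "dy": 0, "dz": 6.5, "rx": 0, "ry": 0, "rz": 0},
  ],
)

```text
time: 12.8
eef_pos: [0.435, 0.0046, 0.0437]
tcp_rot: [0.0, 1.0, -0.011, -0.0]
force: [4.8, -1.8, -3.4]
finger_gap: 0.414
finger_force: 59.9
```

```bash
python3 -c "
from h import *
s=manip.state();print(s['force'],s['torque'],s['eef_pos'])"
```

```text
[ 4.75722653 -1.75107764 -3.41679516] [-0.05578363 -1.125072   -0.12636302] [0.43495147 0.00455362 0.04373311]
```

Call:
arm_command(
  commands=[
    {"fingers": -0.6, "dx": 0, "dy": 0, "dz": 0.6, "rx": 0, "ry": 0, "rz": 0},
    {"fingers": -0.6, "dx": 1.5, "dy": 0, "dz": 0.6, "rx": 0, "ry": 0, "rz": 0},
    {"fingers": -0.6, "dx": 3, "dy": 0, "dz": 0.6, "rx": 0, "ry": 0, "rz": 0},
    {"fingers": -0.6, "dx": 4.5, "dy": 0, "dz": 0.6, "rx": 0, "ry": 0, "rz": 0},
    {"fingers": -0.6, "dx": 6, "dy": 0, "dz": 0.6, "rx": 0, "ry": 0, "rz": 0},
    {"fingers": -0.6, "dx": 6, "dy": 0, "dz": 0.6, "rx": 0, "ry": 0, "rz": 0},
    {"fingers": -0.6, "dx": 6, "dy": 0, "dz": 0.6, "rx": 0, "ry": 0, "rz": 0},
  ],
)

```text
time: 13.5
eef_pos: [0.4351, 0.0046, 0.0436]
tcp_rot: [-0.0, 1.0, -0.011, -0.005]
force: [-14.2, -0.6, 29.4]
finger_gap: 0.414
finger_force: 63.5
```

```bash
cat > gap.py <<'E'
from h import *
T=tool(); im,d=eyes.snapshot("wrist"); s=manip.state(); print(s['force'],s['torque'],s['eef_pos'])
g=im.astype(int).sum(2)
m=[]
for u in list(range(170,215))+list(range(300,340)):
    c=np.diff(g[90:175,u]); v=90+np.argmax(c)+.5; m.append((u,v))
W=on_plane("wrist",np.array(m),.031,T); ok=abs(W[:,0]-np.median(W[:,0]))<.004
c=np.polyfit(W[ok,1],W[ok,0],1); print("mould face x at y",T[1,3],np.polyval(c,T[1,3]).round(4),"slope",c[0].round(4),ok.mean().round(2),"rel tcp",(np.polyval(c,T[1,3])-T[0,3]).round(4))
for t,z in [("tape_lock_top",T[2,3]-.0186+.074)]:
    for l in landmark_of("wrist",t)[:1]:
        print(t,(on_plane("wrist",np.array(l["point"])*[512,384],z,T)[0]-T[:3,3]).round(4))
E
python3 gap.py
```

```text
[-13.54464641  -0.1867204   29.13555587] [ 0.10128033  1.4067583  -0.10238645] [0.43509951 0.00455622 0.04361064]
mould face x at y 0.004558772442148284 0.4805 slope 0.022 1.0 rel tcp 0.0455
tape_lock_top [ 0.0279 -0.0006  0.0554]
```

Pressed too firmly on the board, so friction is holding the case. I'll take the forward lead back first, then ease the height.

Call:
arm_command(
  commands=[
    {"fingers": -0.6, "dx": -6, "dy": 0, "dz": 0, "rx": 0, "ry": 0, "rz": 0},
    {"fingers": -0.6, "dx": -6, "dy": 0, "dz": 0, "rx": 0, "ry": 0, "rz": 0},
    {"fingers": -0.6, "dx": -6, "dy": 0, "dz": -0.4, "rx": 0, "ry": 0, "rz": 0},
    {"fingers": -0.6, "dx": -6, "dy": 0, "dz": -0.4, "rx": 0, "ry": 0, "rz": 0},
  ],
)

```text
time: 14.0
eef_pos: [0.4339, 0.0046, 0.0436]
tcp_rot: [0.0, 1.0, -0.011, -0.001]
force: [-0.4, -0.2, 6.8]
finger_gap: 0.412
finger_force: 60.7
```

```bash
python3 -c "
from h import *
s=manip.state();print(s['force'],s['torque'],s['eef_pos'],s['tcp_rot'])"
```

```text
[-0.41648308 -0.2269118   6.83825826] [-0.10500689 -0.15050816 -0.12287046] [0.43394448 0.004584   0.04360042] [ 6.86760397e-06  9.99934934e-01 -1.13621082e-02 -1.01485074e-03]
```

Call:
arm_command(
  commands=[
    {"fingers": -0.6, "dx": 0, "dy": 0, "dz": -0.3, "rx": 0, "ry": 0, "rz": 0},
    {"fingers": -0.6, "dx": 0, "dy": 0, "dz": -0.3, "rx": 0, "ry": 0, "rz": 0},
    {"fingers": -0.6, "dx": 1, "dy": 0, "dz": -0.3, "rx": 0, "ry": 0, "rz": 0},
    {"fingers": -0.6, "dx": 2, "dy": 0, "dz": -0.3, "rx": 0, "ry": 0, "rz": 0},
    {"fingers": -0.6, "dx": 3, "dy": 0, "dz": -0.3, "rx": 0, "ry": 0, "rz": 0},
    {"fingers": -0.6, "dx": 4, "dy": 0, "dz": -0.3, "rx": 0, "ry": 0, "rz": 0},
    {"fingers": -0.6, "dx": 5, "dy": 0, "dz": -0.3, "rx": 0, "ry": 0, "rz": 0},
    {"fingers": -0.6, "dx": 5, "dy": 0, "dz": -0.3, "rx": 0, "ry": 0, "rz": 0},
  ],
)

```text
time: 14.8
eef_pos: [0.4402, 0.0045, 0.0439]
tcp_rot: [0.0, 1.0, -0.011, 0.0]
force: [5.2, -0.1, -6.2]
finger_gap: 0.418
finger_force: 60.0
```

```bash
python3 gap.py
```

```text
[ 3.97653864 -0.97108522 -6.93640504] [-0.05123024 -0.59971631 -0.07110638] [0.43995224 0.00448665 0.04386436]
mould face x at y 0.0044759637584444525 0.4807 slope 0.0237 1.0 rel tcp 0.0406
tape_lock_top [ 0.0276 -0.0006  0.0554]
```

Call:
arm_command(
  commands=[
    {"fingers": -0.6, "dx": 0.7, "dy": 0, "dz": 0, "rx": 0, "ry": 0, "rz": 0},
    {"fingers": -0.6, "dx": 1.4, "dy": 0, "dz": 0, "rx": 0, "ry": 0, "rz": 0},
    {"fingers": -0.6, "dx": 2, "dy": 0, "dz": 0, "rx": 0, "ry": 0, "rz": 0},
    {"fingers": -0.6, "dx": 2.5, "dy": 0, "dz": 0, "rx": 0, "ry": 0, "rz": 0},
    {"fingers": -0.6, "dx": 2.5, "dy": 0, "dz": 0, "rx": 0, "ry": 0, "rz": 0},
  ],
)

```text
time: 15.4
eef_pos: [0.4425, 0.0044, 0.0439]
tcp_rot: [0.0, 1.0, -0.011, 0.0]
force: [4.4, 0.9, -6.4]
finger_gap: 0.42
finger_force: 60.0
```

```bash
python3 gap.py
```

```text
[ 5.06785017 -0.46211372 -5.49935224] [-0.00137631 -0.56510518 -0.08194938] [0.44245555 0.00443555 0.04391612]
mould face x at y 0.0044267158070597674 0.4807 slope 0.0179 1.0 rel tcp 0.0382
```

Call:
arm_command(
  commands=[
    {"fingers": -0.6, "dx": 0.4, "dy": 0, "dz": 0, "rx": 0, "ry": 0, "rz": 0},
    {"fingers": -0.6, "dx": 0.8, "dy": 0, "dz": 0, "rx": 0, "ry": 0, "rz": 0},
    {"fingers": -0.6, "dx": 1.2, "dy": 0, "dz": 0, "rx": 0, "ry": 0, "rz": 0},
    {"fingers": -0.6, "dx": 1.2, "dy": 0, "dz": 0, "rx": 0, "ry": 0, "rz": 0},
  ],
)

```text
time: 15.9
eef_pos: [0.4432, 0.0044, 0.0439]
tcp_rot: [-0.0, 1.0, -0.011, -0.0]
force: [2.1, 0.2, -5.1]
finger_gap: 0.415
finger_force: 60.1
```

Call:
arm_command(
  commands=[
    {"fingers": -0.6, "dx": 0.4, "dy": 0, "dz": 0, "rx": 0, "ry": 0, "rz": 0},
    {"fingers": -0.6, "dx": 0.8, "dy": 0, "dz": 0, "rx": 0, "ry": 0, "rz": 0},
    {"fingers": -0.6, "dx": 0.8, "dy": 0, "dz": 0, "rx": 0, "ry": 0, "rz": 0},
  ],
)

```text
time: 16.2
eef_pos: [0.4433, 0.0044, 0.0438]
tcp_rot: [-0.0, 1.0, -0.011, -0.001]
force: [-1.5, 0.8, -2.0]
finger_gap: 0.42
finger_force: 60.6
```

Front contact at x ≈ 0.443, net about 6 N. Settling it on the board and releasing.

Call:
arm_command(
  commands=[
    {"fingers": -0.6, "dx": 0, "dy": 0, "dz": 0.15, "rx": 0, "ry": 0, "rz": 0},
    {"fingers": -0.6, "dx": 0, "dy": 0, "dz": 0.15, "rx": 0, "ry": 0, "rz": 0},
    {"fingers": -0.6, "dx": 0, "dy": 0, "dz": 0.15, "rx": 0, "ry": 0, "rz": 0},
  ],
  newtons=25,
)

```text
time: 16.5
eef_pos: [0.4433, 0.0044, 0.0436]
tcp_rot: [-0.0, 1.0, -0.011, -0.001]
force: [-4.8, 0.9, 2.0]
finger_gap: 0.412
finger_force: 60.7
```

Call:
arm_command(
  commands=[
    {"fingers": -0.1, "dx": 0, "dy": 0, "dz": 0, "rx": 0, "ry": 0, "rz": 0},
    {"fingers": 0.1, "dx": 0, "dy": 0, "dz": 0, "rx": 0, "ry": 0, "rz": 0},
    {"fingers": 0.3, "dx": 0, "dy": 0, "dz": 0, "rx": 0, "ry": 0, "rz": 0},
    {"fingers": 0.4, "dx": 0, "dy": 0, "dz": 0, "rx": 0, "ry": 0, "rz": 0},
    {"fingers": 0.4, "dx": 0, "dy": 0, "dz": 0, "rx": 0, "ry": 0, "rz": 0},
  ],
)

```text
time: 17.0
eef_pos: [0.4447, 0.0044, 0.0438]
tcp_rot: [0.0, 1.0, -0.011, 0.0]
force: [-0.3, 1.0, -0.8]
finger_gap: 0.698
finger_force: 0.0
```

```bash
python3 gap.py
```

```text
[ 0.61040991 -0.15412132  0.11363779] [-0.00981777 -0.00988659  0.00236219] [0.44463006 0.00435843 0.04382346]
mould face x at y 0.004378309618215704 0.4808 slope 0.0171 1.0 rel tcp 0.0361
tape_lock_top [ 0.0252 -0.0003  0.0554]
```

Call:
arm_command(
  commands=[
    {"fingers": 0.4, "dx": 0, "dy": 0, "dz": -10, "rx": 0, "ry": 0, "rz": 0},
    {"fingers": 0.4, "dx": 0, "dy": 0, "dz": -30, "rx": 0, "ry": 0, "rz": 0},
    {"fingers": 0.4, "dx": 0, "dy": 0, "dz": -60, "rx": 0, "ry": 0, "rz": 0},
    {"fingers": 0.4, "dx": 0, "dy": 0, "dz": -95, "rx": 0, "ry": 0, "rz": 0},
    {"fingers": 0.2, "dx": 0, "dy": 0, "dz": -120, "rx": 0, "ry": 0, "rz": 0},
    {"fingers": -0.3, "dx": 0, "dy": 0, "dz": -130, "rx": 0, "ry": 0, "rz": 0},
    {"fingers": -1, "dx": 0, "dy": 0, "dz": -130, "rx": 0, "ry": 0, "rz": 0},
    {"fingers": -1, "dx": 0, "dy": 0, "dz": -130, "rx": 0, "ry": 0, "rz": 0},
    {"fingers": -1, "dx": 0, "dy": 0, "dz": -130, "rx": 0, "ry": 0, "rz": 0},
    {"fingers": -1, "dx": 0, "dy": 0, "dz": -130, "rx": 0, "ry": 0, "rz": 0},
  ],
)

```text
time: 18.1
eef_pos: [0.4436, 0.0044, 0.1726]
tcp_rot: [0.0, 1.0, -0.011, -0.001]
force: [0.1, -0.5, -0.5]
finger_gap: -0.002
finger_force: 0.0
```

```bash
python3 - <<'E'
from w import *
T,im,d,C=look("w5"); print(manip.state()["finger_gap"])
for t,z in [("tape",.025),("tape_hook",.019),("panel_far",.031),("tape_lock_top",.099)]:
    for l in landmark_of("wrist",t)[:2]:
        uv=np.array(l["point"])*[512,384]; print(t,round(l["confidence"],2),uv.round(1),on_plane("wrist",uv,z,T)[0].round(4))
m=(abs(C[...,1]-.004)<.03)&(C[...,0]>.38)&(C[...,0]<.52)
for lo,hi in [(.093,.104),(.08,.093)]:
    Q=C[m&(C[...,2]>lo)&(C[...,2]<hi)]
    if len(Q)>20:
        r=cv2.minAreaRect((Q[:,:2]*1000).astype(np.float32)); print(lo,len(Q),np.round(r[0],1),np.round(r[1],1),round(r[2],2),Q[:,2].mean())
E
```

```text
T [[0.9997, -0.0227, -0.0025, 0.4436], [-0.0227, -0.9997, 0.0, 0.0044], [-0.0025, 0.0, -1.0, 0.1726], [0.0, 0.0, 0.0, 1.0]]
0.005590217644943519
tape 0.61 [256.4 176.7] [0.4406 0.0045 0.025 ]
tape 0.25 [258.2  31.8] [ 5.741e-01 -1.000e-04  2.500e-02]
tape_lock_top 0.6 [253.6 163.4] [0.4699 0.0058 0.099 ]
0.093 708 [469.3   4. ] [19.9 19.7] 88.32 0.0977808617848802
0.08 2301 [445.1   4.4] [35.9 67.9] 89.89 0.08623903772716272
```

View pics/w5.png

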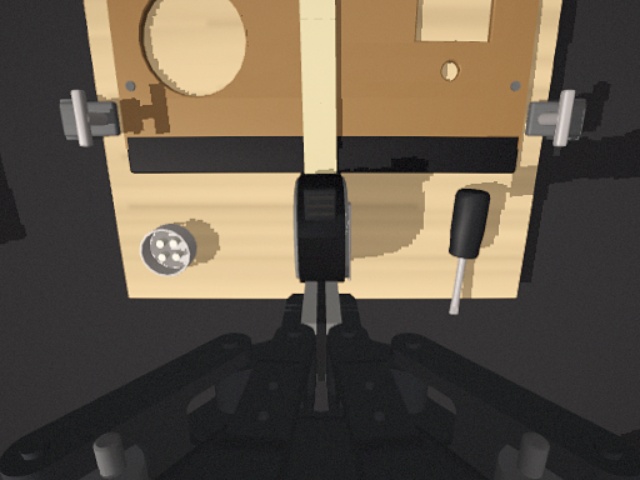

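The case stands snug against the moulding (row 172), with the lock at (320,195) and the neighbours undisturbed. Pressing the lock with shut fingers.

Call:
arm_command(
  commands=[
    {"fingers": -1, "dx": 13, "dy": 0, "dz": 20, "rx": 0, "ry": 0, "rz": 0},
    {"fingers": -1, "dx": 26, "dy": 0, "dz": 40, "rx": 0, "ry": 0, "rz": 0},
    {"fingers": -1, "dx": 27, "dy": 0, "dz": 58, "rx": 0, "ry": 0, "rz": 0},
    {"fingers": -1, "dx": 27, "dy": 0, "dz": 67, "rx": 0, "ry": 0, "rz": 0},
    {"fingers": -1, "dx": 27, "dy": 0, "dz": 71, "rx": 0, "ry": 0, "rz": 0},
    {"fingers": -1, "dx": 27, "dy": 0, "dz": 73, "rx": 0, "ry": 0, "rz": 0},
    {"fingers": -1, "dx": 27, "dy": 0, "dz": 75, "rx": 0, "ry": 0, "rz": 0},
    {"fingers": -1, "dx": 27, "dy": 0, "dz": 77, "rx": 0, "ry": 0, "rz": 0},
    {"fingers": -1, "dx": 27, "dy": 0, "dz": 79, "rx": 0, "ry": 0, "rz": 0},
    {"fingers": -1, "dx": 27, "dy": 0, "dz": 79, "rx": 0, "ry": 0, "rz": 0},
    {"fingers": -1, "dx": 27, "dy": 0, "dz": 79, "rx": 0, "ry": 0, "rz": 0},
  ],
)

```text
time: 19.45
eef_pos: [0.4714, 0.0038, 0.0948]
tcp_rot: [0.0, 1.0, -0.011, -0.0]
force: [0.5, -0.5, -0.3]
finger_gap: -0.0
finger_force: 0.0
```

Call:
arm_command(
  commands=[
    {"fingers": -1, "dx": 0, "dy": 0, "dz": 1, "rx": 0, "ry": 0, "rz": 0},
    {"fingers": -1, "dx": 0, "dy": 0, "dz": 1.7, "rx": 0, "ry": 0, "rz": 0},
    {"fingers": -1, "dx": 0, "dy": 0, "dz": 2.2, "rx": 0, "ry": 0, "rz": 0},
    {"fingers": -1, "dx": 0, "dy": 0, "dz": 2.2, "rx": 0, "ry": 0, "rz": 0},
  ],
)

```text
time: 19.85
eef_pos: [0.4715, 0.0038, 0.0926]
tcp_rot: [0.0, 1.0, -0.011, 0.0]
force: [0.4, 0.3, 1.1]
finger_gap: -0.0
finger_force: 0.6
```

Call:
arm_command(
  commands=[
    {"fingers": -1, "dx": 0, "dy": 0, "dz": 0.3, "rx": 0, "ry": 0, "rz": 0},
    {"fingers": -1, "dx": 0, "dy": 0, "dz": 0.6, "rx": 0, "ry": 0, "rz": 0},
    {"fingers": -1, "dx": 0, "dy": 0, "dz": 0.6, "rx": 0, "ry": 0, "rz": 0},
  ],
)

```text
time: 20.15
eef_pos: [0.4716, 0.0038, 0.0923]
tcp_rot: [0.0, 1.0, -0.011, 0.0]
force: [-2.1, -0.8, 6.3]
finger_gap: -0.001
finger_force: 3.1
```

Call:
arm_command(
  commands=[
    {"fingers": -1, "dx": 0, "dy": 0, "dz": 0.25, "rx": 0, "ry": 0, "rz": 0},
    {"fingers": -1, "dx": 0, "dy": 0, "dz": 0.25, "rx": 0, "ry": 0, "rz": 0},
  ],
)

```text
time: 20.35
eef_pos: [0.4716, 0.0038, 0.0922]
tcp_rot: [0.0, 1.0, -0.011, 0.0]
force: [-1.9, 0.3, 8.4]
finger_gap: 0.002
finger_force: 4.1
```

Call:
arm_command(
  commands=[
    {"fingers": -1, "dx": 0, "dy": 0, "dz": -2, "rx": 0, "ry": 0, "rz": 0},
    {"fingers": -1, "dx": 0, "dy": 0, "dz": -15, "rx": 0, "ry": 0, "rz": 0},
    {"fingers": -1, "dx": 0, "dy": 0, "dz": -45, "rx": 0, "ry": 0, "rz": 0},
    {"fingers": -1, "dx": 0, "dy": 0, "dz": -80, "rx": 0, "ry": 0, "rz": 0},
    {"fingers": -1, "dx": 20, "dy": 0, "dz": -115, "rx": 0, "ry": 0, "rz": 0},
    {"fingers": -1, "dx": 50, "dy": 0, "dz": -140, "rx": 0, "ry": 0, "rz": 0},
    {"fingers": -1, "dx": 80, "dy": 0, "dz": -160, "rx": 0, "ry": 0, "rz": 0},
    {"fingers": -1, "dx": 100, "dy": 0, "dz": -160, "rx": 0, "ry": 0, "rz": 0},
    {"fingers": -1, "dx": 100, "dy": 0, "dz": -160, "rx": 0, "ry": 0, "rz": 0},
    {"fingers": -1, "dx": 100, "dy": 0, "dz": -160, "rx": 0, "ry": 0, "rz": 0},
  ],
)

```text
time: 21.35
eef_pos: [0.5704, 0.0015, 0.2509]
tcp_rot: [-0.0, 1.0, -0.011, -0.001]
force: [-0.5, -0.2, -0.5]
finger_gap: 0.0
finger_force: 0.0
```

```bash
python3 - <<'E'
from w import *
T,im,d,C=look("w6")
for t,z in [("tape",.025),("tape_hook",.019),("panel_far",.031),("tape_lock_top",.0925)]:
    for l in landmark_of("wrist",t)[:2]:
        uv=np.array(l["point"])*[512,384]; print(t,round(l["confidence"],2),uv.round(1),on_plane("wrist",uv,z,T)[0].round(4))
for n in ["wrist","scene","side"]:
    D=C
    if n!="wrist": _,dd=eyes.snapshot(n); D=cloud(n,dd)
    Q=D[(abs(D[...,0]-.470)<.008)&(abs(D[...,1]-.004)<.008)&(D[...,2]>.05)]; print(n,"lock z",len(Q),np.percentile(Q[:,2],[10,50,90]).round(4) if len(Q) else "")
E
```

```text
T [[0.9997, -0.0227, -0.0021, 0.5704], [-0.0227, -0.9997, 0.0001, 0.0015], [-0.0021, -0.0, -1.0, 0.2509], [0.0, 0.0, 0.0, 1.0]]
tape_hook 0.61 [254.5  94.1] [0.6492 0.0022 0.019 ]
panel_far 0.94 [264.4  96.9] [ 0.6455 -0.0094  0.031 ]
wrist lock z 0 
scene lock z 40 [0.0598 0.0768 0.0927]
side lock z 39 [0.089  0.0925 0.654 ]
```

View pics/w6.png

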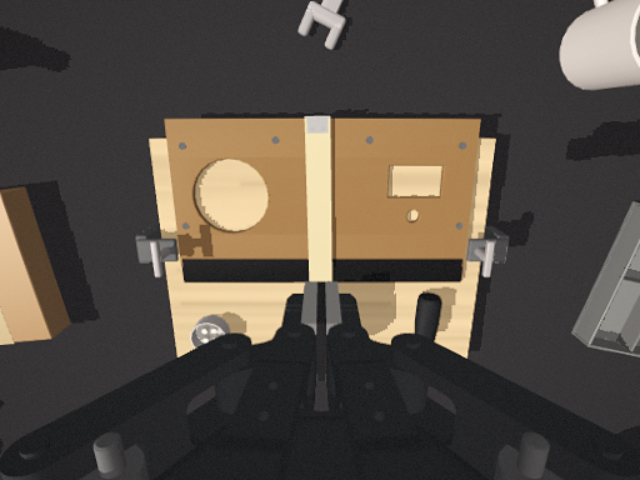

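The hook sits on the far edge (318,122), the blade is square across the panel, and the side camera puts the lock top at 0.0925 m, so it is down. Handing in.

```bash
python3 -c "
from rig import manip
print(manip.finish_job())"
```

```text
the job is handed in; nothing more can be done
None
```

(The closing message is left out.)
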